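# Put the reference ball away in its latched case

## Robot

A 7-joint arm with a two-finger parallel gripper is mounted at the origin on the work surface. World frame = base frame: x ahead of the robot, y to its left, z up, the work surface at z = 0. Lengths are in m, angles in rad, forces in N, time in s.
With the tool pointing down it reaches from about 0.4 to 0.875 m from the base axis. Payload 6.5 kg.
Tool frame: the origin (TCP) lies midway between the tips of the shut fingers; the grasp point (between the pads) lies 19 mm behind it (robot.pinch_z is the distance from the TCP to the grasp point, in m); z points along the fingers, y is the line along which they close (so a half turn about z gives the same grasp; the last joint's range is limited). The gripper opens to 88 mm and grips with 3 to 60 N. Pads are 18 mm wide; open, the fingers measure 123 mm over their backs; the gripper's body (75 mm by 187 mm) begins 45 mm behind the grasp point.
Start: joints at [-1.251, 0.536, -0.004, 1.538, 0.003, 1.067, -0.071], TCP at [0.245, 0.602, 0.239] pointing down, gripper open.
Joint ranges: [-2.7, 2.7], [-0.37, 2.16], [-1.27, 1.26], [0.24, 2.4], [-1.31, 4.45], [0.19, 1.91], [-2.76, 2.76]. Speed limits (rad/s): [2.39, 2.39, 3.14, 3.14, 3.14, 3.14, 3.14].

## Interface

Orientations are given as a rotation vector (axis times angle).
In Python, from bench import robot gives the robot as it stands.
- The arm moves only by the tool drive_tool, never from a script. Its argument "rows" is a list that holds one entry, the list of rows, each a list of 7 numbers: the turn, a rotation vector about the tool's x, y, z normalised to -1 to 1, where 1 is pi/2 rad, then the shift along the tool's x, y, z normalised to -1 to 1, where 1 is 0.25 m, then the closure, from 0 (fully open) to 1 (shut). A call has 1 to 12 rows; each row is the pose to reach, as a shift and turn from the pose commanded when the call began, along the tool's axes at that moment; what a row does not reach only later rows make up. A row lasts 1/10 s, in which the tool goes at most 50 mm and 8.59 degrees, less where a joint would pass 70% of its speed; a pose out of reach is approached as far as the arm can. A call with a number of a shift or a turn outside -1 to 1 is refused whole. A call with a gripper value outside its range is refused whole. The fingers move at their own pace and stop on an object; "newtons" is the grip in N (left out, the last holds). Time passes only in rows, so rows that repeat a pose let the fingers close. It gives the time, the measured TCP pose, the force, the opening and the grip force at its end, in the units of the state.
- robot.read_state(): the state, without advancing time (a new reading comes with each control period).
- robot.get_image(name): name is "scene" or "top"; returns a dict with "img" (480x640x3 uint8, blue, green, red), "z_map" (480x640 float32, m along the optical axis (not along the pixel's ray), 0 where there is no reading), "fx", "fy", "cx", "cy" (pixels), "D" ([k1, k2, p1, p2, k3] as OpenCV has them; the pictures are not rectified), "R" (3x3) and "t" (3): a world point X has camera coordinates R X + t. Camera axes: x right, y down, z forward; pixel columns grow to the right and rows downward; lengths in m; the calibration is good to about 2 mm. A picture is of the moment at which its call begins.
- robot.finish_job(): hands the job in; it is judged then, once.
The state is a dict: "time_s": time; "joints": joint angles; "qd": joint speeds; "joint_efforts": joint torques, N m; "tool_pos": TCP position; "orientation": TCP orientation; "contact_force": force on the tool from outside, world axes, zero at the start; "moment": the same for the moment, N m; "gripper_width": finger opening in m; "finger_force": force on a finger pad.
Only numpy, scipy, OpenCV 4.12 (cv2) and the standard library are available. Lean on these libraries where they do the work, as an engineer would, in place of code of your own. Each camera call takes 0.05 s, during which the arm holds its last target. There are 200 camera calls.

## Task

Put the white reference ball away: swing the latch lever on the storage case fully aside, off the clear lid, and raise the lid by its bar until it stands upright and stays there by itself. Then take the ball from its stand and lower it gently, without dropping it, into the empty cup inside the case, and leave it resting there with the lid still up and the lever still aside. Do not shove or tip the steel cylinder, the V-block or the mouse.

Things in the scene. Friction and masses are not known exactly. Their poses are not given: they have to be found in the camera images.
- case: Black open case fixed to the bench, 180 (x) x 280 (y) x 100 mm high, walls and floor 6 mm; a 50 mm high divider along x makes two compartments of 168 x 131 mm. Origin: centre of its underside; -x is its front. A latch boss stands 46 mm out of the front at y = 28 to 72 mm, 108 mm high. One compartment holds the cup, the other a fixed wooden box of gauge blocks (top at 48 mm); which varies.
- lid (a joint): Angle of the clear flat lid (180 x 280 x 6 mm, its top 107 mm above the bench when shut), hinged along the case's far (+x) top edge: 0 shut, 1.57 upright, 1.9 the stop. A stiff hinge: it stays at any angle. The lever over it holds it shut.
- lid_bar (a point): Middle of the lid's dark pull bar: 12 mm diameter, 100 mm long, parallel to the hinge (case y), in the lid's plane, 35 mm in front of its front edge, clear all round (29 mm to the case wall). Shut: 103 mm above the bench, at x = -125, y = -65 mm in the case frame. It and its axes turn with the lid: y along the bar, -x away from the hinge.
- lid_hinge (a point): Point on the lid's hinge axis, in the middle of the case's width: 215 mm behind the bar, 103 mm above the bench. The axis runs along its y; the lid opens by turning about +y (the bar goes up and then away from the robot).
- latch (a joint): Angle of the steel latch lever about its upright pivot: about 0 when it points over the lid (case +x), grows as it swings level towards case +y (anticlockwise from above), stop at 1.9. It clears the lid from 1.37 on and stays where it is left.
- latch_grip (a point): Point on the axis of the lever's upright black round grip (20 mm diameter, 48 mm tall, from 120 to 168 mm above the bench), at 146 mm height, 80 mm from the pivot. The lever below it is a bar 16 mm wide, 10 mm thick, its underside 2.5 mm above the lid.
- latch_pivot (a point): The lever's upright pivot axis, on the boss in front of the case: at x = -118, y = 50 mm in the case frame, 114 mm above the bench.
- ball_center (a point): Centre of the white ceramic reference ball, 60 mm diameter, about 0.4 kg. At the start it rests on its stand with its centre about 77 mm above the bench.
- stand: Ball stand fixed to the bench: a disc 84 mm diameter, 10 mm high, with an open cup of 54 mm outer and 40 mm inner diameter on it, rim 55 mm above the bench. Origin: centre of its underside.
- cup_rim (a point): Centre of the mouth of the empty round cup fixed inside the case, near the middle of its compartment: 54 mm outer, 40 mm inner diameter, rim 30 mm above the case's floor (36 mm above the bench). The ball rests on the rim with its centre 22 mm above this point, its top below the case's edge.
- square: Bystander: upright steel cylinder, 60 mm diameter, 120 mm tall, loose. Origin: centre of its underside. The stand and this cylinder may change places.
- vblock: Bystander: dark steel V-block, 90 x 60 x 42 mm, loose. Origin: centre of its underside.
- mouse: Bystander: black computer mouse, 110 x 62 x 26 mm, loose. Origin: centre of its underside.
- ball: The white ceramic reference ball, 60 mm diameter (its own origin turns as it rolls: use ball_center), about 0.4 kg. At the start it rests on its stand with its centre about 77 mm above the bench.
- cup: The cup in the case, see cup_rim. Origin: centre of its underside, on the case's floor.
Mind the look-alikes: they are no part of the job. What is shaped like the ball but green is not meant.

How it is judged:
By the outcome, as a careful person would: the job done as asked, in the order asked, and still so for the second after the job is handed in, with the robot touching nothing.
It also fails if it takes over 72 s, if anything falls off the work surface, if the arm or the gripper's body presses on something with over 40 N, if the wrist force passes 120 N, or if a joint passes its speed limit or range.

## Working session

There is one attempt and no reset: what is moved stays moved. The work goes in short steps, Python scripts to look and compute and a tool call to move; the robot and the scene stay as the last step left them, time stands still between calls to the robot, and variables do not carry over. Pictures are saved under pics/ and viewed, at most 10 in all, crops included, and the job is handed in when it is done.

Besides the shell and the picture viewer there is one more tool, called after ">>>" as a command line: name --argument value ..., lists and objects as JSON in quotes. drive_tool: Moves the arm, as the interface text tells. Its arguments: {"type":"object","properties":{"rows":{"type":"array","items":{"type":"array","items":{"type":"array","items":{"type":"number"}}}},"newtons":{"type":"number"}},"required":["rows"]}

```bash
mkdir -p pics; ls
cat > h.py <<'E'
import numpy as np, cv2
from scipy.spatial.transform import Rotation as Ro
from bench import robot
def ray(im,u,v):
    K=np.array([[im['fx'],0,im['cx']],[0,im['fy'],im['cy']],[0,0,1]]);D=np.array(im['D'],float)
    p=cv2.undistortPoints(np.array([[[u,v]]],float),K,D)[0,0]
    R=np.array(im['R']);t=np.array(im['t'])
    return -R.T@t, R.T@np.array([p[0],p[1],1.])
def onz(im,u,v,z):
    o,d=ray(im,u,v); return o+d*(z-o[2])/d[2]
def dep(im,u,v):
    o,d=ray(im,u,v); return o+d*im['z_map'][int(round(v)),int(round(u))]
def tri(a,b):
    (o1,d1),(o2,d2)=a,b
    s=np.linalg.lstsq(np.c_[d1,-d2],o2-o1,rcond=None)[0]
    p,q=o1+d1*s[0],o2+d2*s[1]; return (p+q)/2,np.linalg.norm(p-q)
def proj(im,X):
    K=np.array([[im['fx'],0,im['cx']],[0,im['fy'],im['cy']],[0,0,1]])
    return cv2.projectPoints(np.array([X],float),cv2.Rodrigues(np.array(im['R']))[0],np.array(im['t'],float),K,np.array(im['D'],float))[0][0,0]
E
python3 - <<'E'
from h import *
import pickle
for n in("scene","top"):
    im=robot.get_image(n); cv2.imwrite(f'pics/{n}0.png',im['img']); pickle.dump(im,open(n+'0.pkl','wb'))
    print(n,im['fx'],im['D'],-np.array(im['R']).T@im['t'],(im['z_map']>0).mean())
s=robot.read_state(); print(s)
E
```

```text
pics
scene 435.666931169243 [-0.07257164  0.          0.          0.          0.        ] [ 1.0007743  -0.59353691  0.73917889] 0.99599609375
top 473.5823803135655 [-0.06545948  0.          0.          0.          0.        ] [0.50286616 0.05452948 1.233047  ] 0.9959830729166667
{'time_s': 0.1, 'joints': array([-1.25117051,  0.53709109, -0.00447457,  1.53871149,  0.00259265,
        1.0672983 , -0.07120706]), 'qd': array([ 0.00106001, -0.00156383,  0.00147346, -0.00249054, -0.00079633,
        0.00177347,  0.00108626]), 'joint_efforts': array([ 1.75361638e-03, -5.72083461e+01,  9.93214510e-01, -2.52228159e+01,
       -5.62729861e-02,  1.35551431e-02,  7.41850477e-05]), 'tool_pos': array([0.24440108, 0.60173566, 0.2379504 ]), 'orientation': array([-6.02121085e-01, -3.08314397e+00,  2.33845794e-03]), 'contact_force': array([ 0.28130711, -1.02550274, -0.09123642]), 'moment': array([ 0.03244191, -0.02285316,  0.03699146]), 'finger_force': 0.0, 'gripper_width': 0.08821639257564565}
```

View pics/scene0.png

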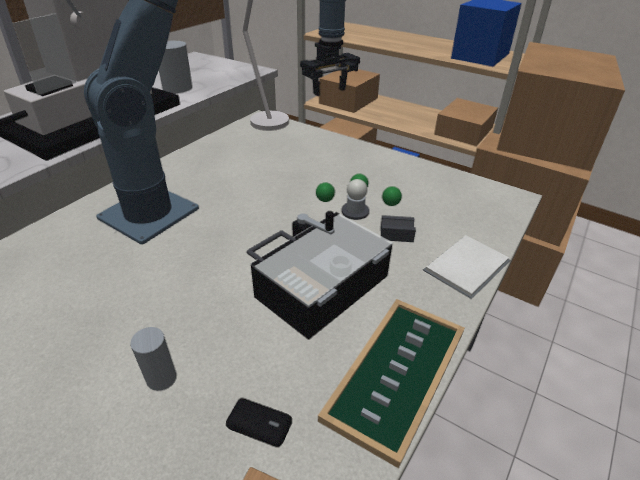

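View pics/top0.png

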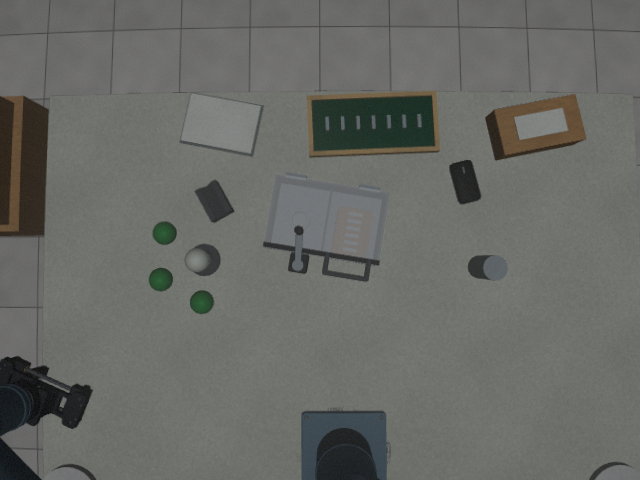

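Top view: white ball (198,259), green look-alikes at (164,233), (161,279) and (202,302), lever grip (299,231), pivot (298,263), pull bar (347,277), cup seen through the lid at about (300,218), cylinder (490,267), V-block (214,201), mouse (465,181). Scene view: ball (357,189), greens (325,192), (359,182), (392,196). Only the white one on the stand fits the description. I'll check that in a crop and measure.

```bash
cat > m.py <<'E'
from h import *
import pickle
T=pickle.load(open('top0.pkl','rb'));S=pickle.load(open('scene0.pkl','rb'))
def blob(im,box,f):
    x0,y0,x1,y1=box; g=im['img'][y0:y1,x0:x1]; m=f(g.astype(int)).astype(np.uint8)
    n,l,st,c=cv2.connectedComponentsWithStats(m); k=1+st[1:,4].argmax()
    cnt=cv2.findContours((l==k).astype(np.uint8),0,1)[0][0]; (cx,cy),r=cv2.minEnclosingCircle(cnt)
    return c[k]+[x0,y0],(cx+x0,cy+y0),r,st[k]
gr=lambda g:(g[...,1]>g[...,2]+25)&(g[...,1]>g[...,0]+15)
wh=lambda g:(g.min(-1)>135)
for im,b in((T,(180,240,225,280)),(S,(340,172,375,206))):
    print('w',blob(im,b,wh))
for b in((150,220,180,246),(148,266,175,293),(188,288,216,316)): print('g',blob(T,b,gr))
for b in((312,180,338,204),(381,183,405,209)): print('gs',blob(S,b,gr))
for n,u,v in(('balltop',198,259),('g1',164,233),('g2',161,279),('g3',202,302),('grip',299,231),('pivot',298,263),('bar',347,277),('cup',300,218),('cyl',495,267),('vb',214,201),('mouse',465,181)):
    print(n,dep(T,u,v).round(3))
a=cv2.resize(T['img'][215:320,140:245],(400,400),interpolation=2)
b=cv2.resize(T['img'][165:290,260:400],(448,400),interpolation=2)[:, :400]
c=cv2.resize(S['img'][165:265,240:400],(640,400),interpolation=2)
cv2.imwrite('pics/c1.png',np.hstack([a,b])); cv2.imwrite('pics/c2.png',c)
E
python3 m.py
```

```text
Traceback (most recent call last):
  File "m.py", line 12, in <module>
    print('w',blob(im,b,wh))
              ~~~~^^^^^^^^^
  File "m.py", line 6, in blob
    n,l,st,c=cv2.connectedComponentsWithStats(m); k=1+st[1:,4].argmax()
                                                      ~~~~~~~~~~~~~~~^^
ValueError: attempt to get argmax of an empty sequence
```

```bash
sed -i "s/^wh=.*/wh=lambda g:(g.min(-1)>cv2.threshold(g.min(-1).astype(np.uint8),0,255,8)[0]+20)/; s/(g\[...,1\]>g\[...,2\]+25)&(g\[...,1\]>g\[...,0\]+15)/(g[...,1]>g[...,2]+15)\&(g[...,1]>g[...,0]+8)/" m.py; python3 m.py
```

```text
w (array([201.01046512, 259.74418605]), (202.0, 259.5), 29.39822769165039, array([  0,   0,  45,  40, 860], dtype=int32))
w (array([356.79558011, 186.32320442]), (357.0, 188.5), 23.690814971923828, array([  0,   0,  35,  34, 724], dtype=int32))
g (array([163.70304569, 232.78172589]), (163.797101020813, 232.88405799865723), 11.237826347351074, array([  3,   2,  23,  23, 394], dtype=int32))
g (array([159.78282828, 279.33838384]), (160.06973266601562, 279.482195854187), 11.482507705688477, array([  1,   2,  23,  23, 396], dtype=int32))
g (array([201.03778338, 302.17128463]), (201.08015251159668, 301.75190830230713), 11.546523094177246, array([  2,   4,  23,  22, 397], dtype=int32))
gs (array([324.78965517, 191.38275862]), (324.7857141494751, 191.5), 9.754743576049805, array([  4,   2,  19,  20, 290], dtype=int32))
gs (array([391.55481728, 195.36877076]), (391.61111068725586, 195.5), 9.852404594421387, array([  1,   3,  20,  20, 301], dtype=int32))
balltop [0.498 0.35  0.106]
g1 [0.563 0.449 0.059]
g2 [0.448 0.455 0.06 ]
g3 [0.392 0.351 0.061]
grip [0.561 0.105 0.167]
pivot [0.488 0.11  0.124]
bar [ 0.454 -0.006  0.108]
cup [0.595 0.105 0.109]
cyl [ 0.476 -0.354  0.124]
vb [0.647 0.331 0.025]
mouse [ 0.696 -0.316  0.028]
```

View pics/c1.png

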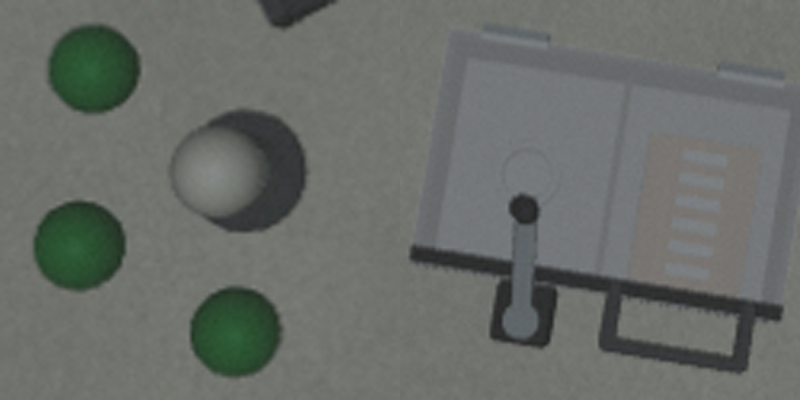

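View pics/c2.png

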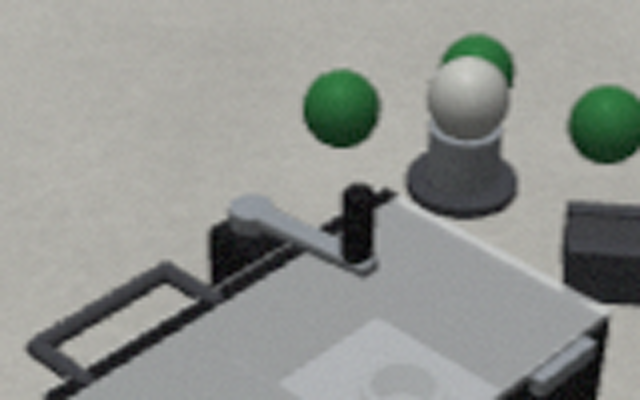

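Crop: the chosen white ball sits on its dark stand at top (196,260); the three greens lie directly on the bench. Lever points over the lid, with the grip top at top (298,230) / scene (329,212). The cup is in the +y compartment under the lid.

```bash
cat >> h.py <<'E'
def cloud(im):
    v,u=np.mgrid[0:480,0:640]; K=np.array([[im['fx'],0,im['cx']],[0,im['fy'],im['cy']],[0,0,1]])
    p=cv2.undistortPoints(np.c_[u.ravel(),v.ravel()].astype(float)[:,None],K,np.array(im['D'],float))[:,0]
    z=im['z_map'].ravel().astype(float); P=np.c_[p*z[:,None],z]
    P[z==0]=-9
    return ((P-np.array(im['t']))@np.array(im['R'])).reshape(480,640,3)
def sphere(P,r=None):
    A=np.c_[2*P,np.ones(len(P))]; s=np.linalg.lstsq(A,(P**2).sum(1),rcond=None)[0]
    return s[:3],np.sqrt(s[3]+s[:3]@s[:3])
E
cat > m2.py <<'E'
from h import *
import pickle
T=pickle.load(open('top0.pkl','rb'));S=pickle.load(open('scene0.pkl','rb'))
for n,im in(('T',T),('S',S)):
    C=cloud(im); x,y,z=C[...,0],C[...,1],C[...,2]
    b=C[(abs(x-.5)<.06)&(abs(y-.35)<.06)&(z>.07)&(z<.13)]
    print(n,'bench',np.median(z[(abs(x-.4)<.05)&(abs(y+.15)<.05)]).round(4),'ball',sphere(b),len(b),b[:,2].max())
    m=(abs(x-.48)<.06)&(abs(y-.355)<.06)&(z>.07); vs,us=np.nonzero(m); print(' sil',us.min(),us.max(),vs.min(),vs.max(),cv2.minEnclosingCircle(np.c_[us,vs].astype(np.float32)))
    g=C[(abs(x-.56)<.03)&(abs(y-.105)<.03)&(z>.135)&(z<.2)]; print(' grip',g.mean(0).round(4),np.percentile(g[:,2],98),g.min(0).round(3),g.max(0).round(3),len(g))
    l=(x>.4)&(x<.75)&(abs(y)<.25)&(z>.095)&(z<.135); L=C[l]
    print(' lid z',np.median(L[:,2])); r=cv2.minAreaRect(L[:,:2].astype(np.float32)); print(' rect',r)
    c,s=np.cos(-.158),np.sin(-.158); ex=np.array([c,s]);ey=np.array([-s,c])
    a=L[:,:2]@ex; d=L[:,:2]@ey; bins=np.arange(a.min(),a.max(),.01)
    for q in bins[:11]:
        k=(a>=q)&(a<q+.01); print('  ',q.round(3),k.sum(),d[k].min().round(3),d[k].max().round(3))
gt=tri(ray(T,298.4,230),ray(S,329.2,212)); print('grip top',gt)
bt=tri(ray(T,196.7,259.9),ray(S,357,189.5)); print('ball',bt)
E
python3 m2.py
```

```text
T bench 0.0003 ball (array([0.49710677, 0.3594598 , 0.07878201]), np.float64(0.029020679200685434)) 479 0.11137541819820258
 sil 185 209 248 271 ((196.87583923339844, 259.4463195800781), 12.433534622192383)
 grip [0.5638 0.107  0.1658] 0.17200746913729034 [0.555 0.098 0.136] [0.575 0.117 0.175] 66
 lid z 0.10636417782473609
 rect ((0.5744225382804871, 0.04601924121379852), (0.28079330921173096, 0.23424787819385529), 80.46804809570312)
   0.443 194 0.018 0.208
   0.453 217 0.016 0.209
   0.463 121 0.016 0.208
   0.473 119 0.017 0.208
   0.483 298 -0.003 0.275
   0.493 490 -0.004 0.276
   0.503 496 -0.004 0.276
   0.513 484 -0.004 0.276
   0.523 489 -0.004 0.276
   0.533 455 -0.003 0.276
   0.543 462 -0.004 0.276
S bench -0.0008 ball (array([0.50069409, 0.36083383, 0.0797358 ]), np.float64(0.02845050840494451)) 312 0.10923531748676689
 sil 347 367 179 197 ((357.0, 189.0), 10.440406799316406)
 grip [0.571  0.1028 0.1548] 0.16974156583040625 [0.558 0.095 0.135] [0.579 0.118 0.17 ] 122
 lid z 0.10641397774498186
 rect ((0.5785336494445801, 0.04704844951629639), (0.28577920794487, 0.23423905670642853), 80.37879943847656)
   0.447 94 0.018 0.2
   0.457 213 0.016 0.199
   0.467 102 0.015 0.196
   0.477 92 0.016 0.196
   0.487 207 -0.003 0.279
   0.497 301 -0.004 0.278
   0.507 311 -0.004 0.278
   0.517 314 -0.004 0.276
   0.527 323 -0.004 0.276
   0.537 344 -0.004 0.277
   0.547 395 -0.004 0.278
grip top (array([0.56460299, 0.10740606, 0.16774171]), np.float64(0.0037214950199214868))
ball (array([0.49765039, 0.3622273 , 0.07550237]), np.float64(0.004325968505943072))
```

```bash
cat >> h.py <<'E'
def down(phi,tilt=0,ahead=0):
    "tool down, closing axis at phi deg; tilt deg swings z towards world heading `ahead` deg"
    y=np.array([np.cos(np.radians(phi)),np.sin(np.radians(phi)),0]);z=np.array([0,0,-1.]);x=np.cross(y,z)
    a=np.radians(ahead); ax=np.cross(z,[np.cos(a),np.sin(a),0])
    return Ro.from_rotvec(ax*np.radians(tilt))*Ro.from_matrix(np.c_[x,y,z])
def plan(*goals):
    "goals: (pos, phi[,tilt,ahead]); prints rows relative to the present pose"
    s=robot.read_state(); p=s['tool_pos'];R=Ro.from_rotvec(s['orientation'])
    Y=R.as_matrix()[:,1]; print('now',p.round(4),'phi',np.degrees(np.arctan2(Y[1],Y[0])).round(1),'j',s['joints'].round(2),'w',s['gripper_width'].round(4),'t',s['time_s'])
    for g in goals:
        c=[R.inv()*down(g[1]+k,*g[2:]) for k in(0,180)]; q=min(c,key=lambda r:r.magnitude())
        d=R.inv().apply(np.array(g[0])-p)/.25; t=q.as_rotvec()/(np.pi/2)
        print(t.round(3),d.round(3),'len mm',(np.linalg.norm(d)*250).round(0),'deg',np.degrees(q.magnitude()).round(0))
E
python3 - <<'E'
from h import *
import pickle
T=pickle.load(open('top0.pkl','rb'));S=pickle.load(open('scene0.pkl','rb'))
print('pivot',onz(T,297.5,265,.122),'bar ends T',onz(T,260+202/3.2,165+345/3.2,.103),onz(T,260+342/3.2,165+367/3.2,.103))
print('cup',onz(T,260+127/3.2,165+176/3.2,.036))
for a,b in(((260+202/3.2,165+345/3.2),(240+165/4,165+267/4)),((260+342/3.2,165+367/3.2),(240+35/4,165+347/4))): print('bar corner',tri(ray(T,*a),ray(S,*b)))
plan(([.565,.107,.20],130))
E
```

```text
pivot [0.48353455 0.11084157 0.122     ] bar ends T [0.46441031 0.05082228 0.103     ] [ 0.4476353  -0.05321186  0.103     ]
cup [0.59589295 0.10944061 0.036     ]
bar corner (array([0.46564286, 0.05182426, 0.10174591]), np.float64(0.0032473082531798655))
bar corner (array([ 0.45006872, -0.05117735,  0.10185085]), np.float64(0.00653908749466497))Traceback (most recent call last):
  File "<stdin>", line 7, in <module>
  File "h.py", line 37, in plan
    Y=R.as_matrix()[:,1]; print('now',p.round(4),'phi',np.degrees(np.arctan2(Y[1],Y[0])).round(1),'j',s['joints'].round(2),'w',s['gripper_width'].round(4),'t',s['time_s'])
                                                                                                                               ^^^^^^^^^^^^^^^^^^^^^^^^
AttributeError: 'float' object has no attribute 'round'
```

```bash
sed -i "s/s\['gripper_width'\].round(4)/round(s['gripper_width'],4)/" h.py
python3 -c "
from h import *
plan(([.565,.107,.20],130))"
```

```text
now [0.2444 0.6017 0.238 ] phi 67.9 j [-1.25  0.54 -0.    1.54  0.    1.07 -0.07] w 0.0882 t 0.1
[-0.001 -0.    -0.69 ] [-1.933 -1.351  0.154] len mm 591.0 deg 62.0
```

>>> drive_tool --rows '[[[0, 0, -0.35, -0.97, -0.68, 0, 0], [0, 0, -0.35, -0.97, -0.68, 0, 0], [0, 0, -0.35, -0.97, -0.68, 0, 0], [0, 0, -0.35, -0.97, -0.68, 0, 0], [0, 0, -0.35, -0.97, -0.68, 0, 0], [0, 0, -0.35, -0.97, -0.68, 0, 0], [0, 0, -0.35, -0.97, -0.68, 0, 0], [0, 0, -0.35, -0.97, -0.68, 0, 0], [0, 0, -0.35, -0.97, -0.68, 0, 0]]]' --newtons 30

```text
time_s: 1.0
tool_pos: [0.4044, 0.3546, 0.2386]
orientation: [0.26, -3.13, -0.001]
contact_force: [-0.3, -0.7, 0.2]
gripper_width: 0.088
finger_force: 0.0
```

```bash
python3 -c "
from h import *
plan(([.565,.107,.20],130))"
```

```text
now [0.4044 0.3546 0.2386] phi 99.5 j [-0.75  0.35 -0.06  1.83  0.02  0.96  0.91] w 0.088 t 1.0
[ 0.    -0.    -0.339] [-0.47  -1.083  0.153] len mm 298.0 deg 31.0
```

>>> drive_tool --rows '[[[0, 0, -0.34, -0.47, -1, 0.0, 0], [0, 0, -0.34, -0.47, -1, 0.0, 0], [0, 0, -0.34, -0.47, -1, 0, 0], [0, 0, -0.34, -0.47, -1, 0, 0], [0, 0, -0.34, -0.47, -1, 0, 0.2], [0, 0, -0.34, -0.47, -1, 0.1, 0.4], [0, 0, -0.34, -0.47, -1, 0.1, 0.4], [0, 0, -0.34, -0.47, -1, 0.1, 0.4], [0, 0, -0.34, -0.47, -1, 0.1, 0.4]]]'

```text
time_s: 1.9
tool_pos: [0.5614, 0.1288, 0.2139]
orientation: [-1.08, 2.95, 0.002]
contact_force: [0.4, 0.1, -0.6]
gripper_width: 0.0535
finger_force: 0.0
```

```bash
python3 -c "
from h import *
plan(([.565,.107,.20],130),([.565,.107,.133],130))"
```

```text
now [0.5614 0.1288 0.2139] phi 130.2 j [-0.26  0.44 -0.05  1.76  0.03  0.94  1.95] w 0.0535 t 1.9
[0.001 0.    0.002] [ 0.045 -0.076  0.055] len mm 26.0 deg 0.0
[0.001 0.    0.002] [ 0.046 -0.076  0.323] len mm 84.0 deg 0.0
```

>>> drive_tool --rows '[[[0, 0, 0, 0.045, -0.076, 0, 0.4], [0, 0, 0, 0.045, -0.076, 0.1, 0.4], [0, 0, 0, 0.045, -0.076, 0.2, 0.4], [0, 0, 0, 0.045, -0.076, 0.28, 0.4], [0, 0, 0, 0.045, -0.076, 0.32, 0.4], [0, 0, 0, 0.045, -0.076, 0.32, 0.4], [0, 0, 0, 0.045, -0.076, 0.32, 1], [0, 0, 0, 0.045, -0.076, 0.32, 1], [0, 0, 0, 0.045, -0.076, 0.32, 1], [0, 0, 0, 0.045, -0.076, 0.32, 1], [0, 0, 0, 0.045, -0.076, 0.32, 1]]]' --newtons 20

```text
time_s: 3.0
tool_pos: [0.5656, 0.1043, 0.1341]
orientation: [-1.074, 2.952, 0.0]
contact_force: [-1.7, 0.6, 3.1]
gripper_width: 0.0191
finger_force: 20.0
```

Run:
```python
from h import *
s=robot.read_state();print(s['contact_force'],s['finger_force'])
P=np.array([.4845,.1108]); p=s['tool_pos'][:2]; print('r',np.linalg.norm(p-P),np.degrees(np.arctan2(*(p-P)[::-1])))
a0=np.arctan2(*(p-P)[::-1])
plan(*[(np.r_[P+.08*np.array([np.cos(a),np.sin(a)]),.133],130) for a in a0+np.radians(np.arange(9,100,9.))])
```

```text
[-1.7290076   0.55918159  3.11574778] 20.0003519654274
r 0.08130725424466076 -4.5589082837208
now [0.5656 0.1043 0.1341] phi 130.0 j [-0.23  0.54 -0.04  1.82  0.03  0.78  1.98] w 0.0191 t 3.0
[ 0.  0. -0.] [-0.029  0.042  0.005] len mm 13.0 deg 0.0
[ 0.  0. -0.] [-0.054  0.085  0.005] len mm 25.0 deg 0.0
[ 0.  0. -0.] [-0.073  0.132  0.005] len mm 38.0 deg 0.0
[ 0.  0. -0.] [-0.085  0.181  0.005] len mm 50.0 deg 0.0
[ 0.  0. -0.] [-0.088  0.231  0.005] len mm 62.0 deg 0.0
[ 0.  0. -0.] [-0.084  0.281  0.005] len mm 73.0 deg 0.0
[ 0.  0. -0.] [-0.072  0.329  0.005] len mm 84.0 deg 0.0
[ 0.  0. -0.] [-0.052  0.376  0.005] len mm 95.0 deg 0.0
[ 0.  0. -0.] [-0.026  0.418  0.005] len mm 105.0 deg 0.0
[ 0.  0. -0.] [0.007 0.456 0.005] len mm 114.0 deg 0.0
[ 0.  0. -0.] [0.046 0.489 0.005] len mm 123.0 deg 0.0
```

>>> drive_tool --rows '[[[0, 0, 0, -0.015, 0.021, 0, 1], [0, 0, 0, -0.029, 0.042, 0, 1], [0, 0, 0, -0.042, 0.063, 0, 1], [0, 0, 0, -0.054, 0.085, 0, 1], [0, 0, 0, -0.064, 0.108, 0, 1], [0, 0, 0, -0.073, 0.132, 0, 1], [0, 0, 0, -0.085, 0.181, 0, 1], [0, 0, 0, -0.088, 0.231, 0, 1], [0, 0, 0, -0.084, 0.281, 0, 1], [0, 0, 0, -0.084, 0.281, 0, 1]]]'

```text
time_s: 4.0
tool_pos: [0.5378, 0.1742, 0.1348]
orientation: [-1.077, 2.946, 0.001]
contact_force: [3.3, 2.4, 0.9]
gripper_width: 0.0193
finger_force: 20.0
```

Run:
```python
from h import *
s=robot.read_state();print(s['contact_force'],s['finger_force'])
P=np.array([.4845,.1108]); p=s['tool_pos'][:2]; d=p-P;a0=np.arctan2(d[1],d[0]);print('r',np.linalg.norm(d),np.degrees(a0))
plan(*[(np.r_[P+.08*np.array([np.cos(a),np.sin(a)]),.134],130) for a in np.radians([58,67,76,84,92])],([.484,.191,.22],130))
```

```text
[3.3228073  2.44183463 0.8927952 ] 19.998165322467685
r 0.08287118153351737 49.937254127412864
now [0.5378 0.1742 0.1348] phi 130.2 j [-0.35  0.53 -0.05  1.85  0.04  0.76  1.85] w 0.0193 t 4.0
[-0.001  0.003  0.002] [0.022 0.042 0.003] len mm 12.0 deg 0.0
[-0.001  0.003  0.002] [0.041 0.088 0.003] len mm 24.0 deg 0.0
[-0.001  0.003  0.002] [0.067 0.131 0.003] len mm 37.0 deg 0.0
[-0.001  0.003  0.002] [0.096 0.165 0.002] len mm 48.0 deg 0.0
[-0.001  0.003  0.002] [0.129 0.195 0.002] len mm 59.0 deg 0.0
[-0.001  0.003  0.002] [ 0.12   0.19  -0.342] len mm 102.0 deg 0.0
```

>>> drive_tool --rows '[[[0, 0, 0, 0.02, 0.044, 0, 1], [0, 0, 0, 0.038, 0.088, 0, 1], [0, 0, 0, 0.063, 0.131, 0, 1], [0, 0, 0, 0.092, 0.165, 0, 1], [0, 0, 0, 0.125, 0.195, 0, 1], [0, 0, 0, 0.125, 0.195, 0, 1], [0, 0, 0, 0.125, 0.195, 0, 0.6], [0, 0, 0, 0.125, 0.195, 0, 0.6], [0, 0, 0, 0.125, 0.195, 0, 0.5], [0, 0, 0, 0.125, 0.195, -0.12, 0.5], [0, 0, 0, 0.125, 0.195, -0.3, 0.5], [0, 0, 0, 0.125, 0.195, -0.4, 0.5]]]'

```text
time_s: 5.2
tool_pos: [0.4819, 0.1891, 0.2361]
orientation: [-1.073, 2.951, 0.001]
contact_force: [0.1, 0.6, 1.1]
gripper_width: 0.044
finger_force: 0.0
```

Run:
```python
from h import *
im=robot.get_image('top'); C=cloud(im); x,y,z=C[...,0],C[...,1],C[...,2]
cv2.imwrite('pics/t1.png',im['img'][150:300,180:400].repeat(3,0).repeat(3,1))
plan(([.459,-.001,.20],170.5,20,-9.5),([.459,-.001,.20],170.5))
```

```text
now [0.4836 0.1898 0.2393] phi 130.0 j [-0.41  0.31 -0.06  1.88  0.02  0.94  1.78] w 0.0442 t 5.25
[ 0.21  -0.075 -0.446] [ 0.567 -0.521  0.154] len mm 196.0 deg 45.0
[-0.003  0.004 -0.45 ] [ 0.567 -0.521  0.154] len mm 196.0 deg 41.0
```

View pics/t1.png

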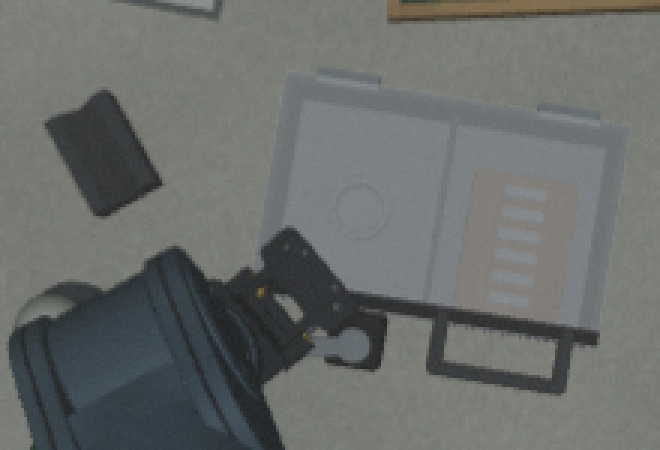

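The lever now lies aside at crop (320,345), roughly along case +y, clear of the lid. Next is the bar.

>>> drive_tool --rows '[[[0.21, -0.075, -0.446, 0.567, -0.521, 0.1, 0.7], [0.21, -0.075, -0.446, 0.567, -0.521, 0.1, 0.7], [0.21, -0.075, -0.446, 0.567, -0.521, 0.1, 0.7], [0.21, -0.075, -0.446, 0.567, -0.521, 0.1, 0.7], [0.21, -0.075, -0.446, 0.567, -0.521, 0.15, 0.7], [0.21, -0.075, -0.446, 0.567, -0.521, 0.15, 0.7], [0.21, -0.075, -0.446, 0.567, -0.521, 0.15, 0.7], [0.21, -0.075, -0.446, 0.567, -0.521, 0.15, 0.7]]]'

```text
time_s: 6.05
tool_pos: [0.4576, -0.001, 0.1969]
orientation: [-1.871, 2.211, -0.386]
contact_force: [-0.1, -0.2, 0.2]
gripper_width: 0.0263
finger_force: 0.0
```

Run:
```python
from h import *
z=down(170.5,20,-9.5).apply([0,0,1]); B=np.array([.458,-.001,.103]); print(z)
plan((B-z*.04,170.5,20,-9.5),(B+z*.010,170.5,20,-9.5))
for n in('top','scene'):
    im=robot.get_image(n); v,u=np.round(proj(im,B)[::-1]).astype(int); print(n,u,v)
    c=im['img'][max(v-50,0):v+50,max(u-65,0):u+65]; cv2.imwrite(f'pics/b_{n}.png',cv2.resize(c,(390,300),interpolation=2))
cv2.imwrite('pics/b.png',np.hstack([cv2.imread('pics/b_top.png'),cv2.imread('pics/b_scene.png')]))
```

```text
[ 0.33732954 -0.05644961 -0.93969262]
now [ 0.4576 -0.001   0.1969] phi 170.5 j [-0.16  0.12 -0.03  2.33  0.32  0.39  2.51] w 0.0263 t 6.05
[ 0.004 -0.002  0.   ] [-0.001  0.126  0.194] len mm 58.0 deg 0.0
[ 0.004 -0.002  0.   ] [-0.001  0.125  0.394] len mm 103.0 deg 0.0
top 345 275
scene 264 241
```

View pics/b.png

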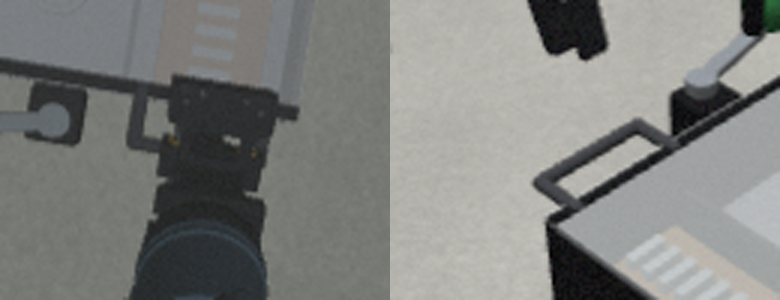

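Crops: the scene half shows the free bar with its middle at about (590,154), which matches my projected point at (585,150). The fingers are above it.

>>> drive_tool --rows '[[[0, 0, 0, 0, 0.126, 0.05, 0.7], [0, 0, 0, 0, 0.126, 0.12, 0.7], [0, 0, 0, 0, 0.126, 0.19, 0.7], [0, 0, 0, 0, 0.126, 0.25, 0.7], [0, 0, 0, 0, 0.126, 0.31, 0.7], [0, 0, 0, 0, 0.126, 0.36, 0.7], [0, 0, 0, 0, 0.126, 0.394, 0.7], [0, 0, 0, 0, 0.126, 0.394, 0.7]]]'

```text
time_s: 6.95
tool_pos: [0.4606, -0.0026, 0.0922]
orientation: [-1.873, 2.211, -0.386]
contact_force: [-0.5, -0.2, 0.1]
gripper_width: 0.0263
finger_force: 0.0
```

Run:
```python
from h import *
z=down(170.5,20,-9.5).apply([0,0,1]); B=np.array([.458,-.001,.103])
plan((B+z*.010,170.5,20,-9.5))
im=robot.get_image('scene'); v,u=241,264
cv2.imwrite('pics/b2.png',cv2.resize(im['img'][v-60:v+40,u-65:u+65],(520,400),interpolation=2))
```

```text
now [ 0.4606 -0.0026  0.0922] phi 170.6 j [-0.    0.39 -0.2   2.38  1.29  0.2   1.55] w 0.0263 t 6.95
[ 0.004 -0.002  0.001] [-0.005 -0.004 -0.004] len mm 2.0 deg 0.0
```

View pics/b2.png

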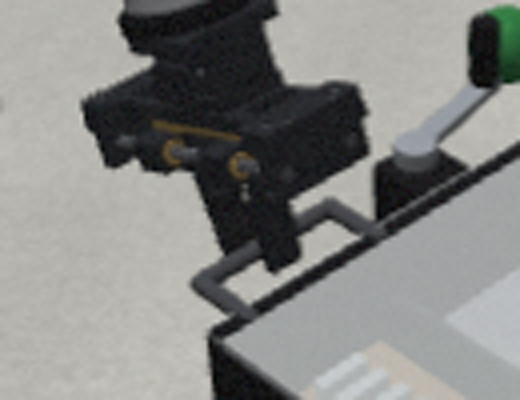

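The bar is between the two fingers (crop about (265,250)). I'll grip it.

>>> drive_tool --rows '[[[0, 0, 0, 0, 0, 0, 1], [0, 0, 0, 0, 0, 0, 1], [0, 0, 0, 0, 0, 0, 1], [0, 0, 0, 0, 0, 0, 1]]]' --newtons 45

```text
time_s: 7.4
tool_pos: [0.4645, -0.0034, 0.0954]
orientation: [-1.867, 2.208, -0.394]
contact_force: [11.3, -2.8, -3.9]
gripper_width: 0.0109
finger_force: 45.0
```

```bash
cat > arc.py <<'E'
from h import *
import sys
s=robot.read_state(); print(s['contact_force'].round(1),s['finger_force'])
ex=np.array([np.cos(np.radians(-9.5)),np.sin(np.radians(-9.5)),0]);ez=np.array([0,0,1.])
zf=lambda t:down(170.5,t,-9.5).apply(ez)
B0=np.array([.459,-.001,.103]); H=B0+.215*ex
b=s['tool_pos']-Ro.from_rotvec(s['orientation']).apply(ez)*.010
d=b-H; print('r',np.linalg.norm(d[[0,1,2]]),'lid deg est',np.degrees(np.arctan2(d[2],-d@ex)))
plan(*[(H+.215*(-np.cos(a)*ex+np.sin(a)*ez)+zf(t)*.010,170.5,t,-9.5) for a,t in zip(np.radians([float(k) for k in sys.argv[1].split(',')]),[float(k) for k in sys.argv[2].split(',')])])
E
python3 arc.py 5,10,15,20,25,30,35,40,45 20,20,20,20,20,20,20,20,20
```

```text
[11.3 -2.8 -3.9] 44.99750375747681
r 0.21260071318769858 lid deg est 0.47176982139372725
now [ 0.4645 -0.0034  0.0954] phi 170.5 j [-0.    0.38 -0.19  2.38  1.29  0.2   1.55] w 0.0109 t 7.4
[-0.001 -0.002 -0.   ] [-0.006 -0.017 -0.066] len mm 17.0 deg 0.0
[-0.001 -0.002 -0.   ] [-0.006 -0.052 -0.133] len mm 36.0 deg 0.0
[-0.001 -0.002 -0.   ] [-0.005 -0.092 -0.196] len mm 54.0 deg 0.0
[-0.001 -0.002 -0.   ] [-0.005 -0.138 -0.255] len mm 73.0 deg 0.0
[-0.001 -0.002 -0.   ] [-0.005 -0.189 -0.31 ] len mm 91.0 deg 0.0
[-0.001 -0.002 -0.   ] [-0.005 -0.244 -0.361] len mm 109.0 deg 0.0
[-0.001 -0.002 -0.   ] [-0.005 -0.304 -0.407] len mm 127.0 deg 0.0
[-0.001 -0.002 -0.   ] [-0.005 -0.367 -0.447] len mm 145.0 deg 0.0
[-0.001 -0.002 -0.   ] [-0.005 -0.434 -0.481] len mm 162.0 deg 0.0
```

>>> drive_tool --rows '[[[0, 0, 0, -0.002, -0.028, -0.04, 1], [0, 0, 0, -0.004, -0.04, -0.075, 1], [0, 0, 0, -0.005, -0.055, -0.108, 1], [0, 0, 0, -0.005, -0.075, -0.142, 1], [0, 0, 0, -0.005, -0.094, -0.174, 1], [0, 0, 0, -0.005, -0.115, -0.205, 1], [0, 0, 0, -0.005, -0.137, -0.235, 1], [0, 0, 0, -0.005, -0.16, -0.264, 1], [0, 0, 0, -0.005, -0.185, -0.293, 1], [0, 0, 0, -0.005, -0.211, -0.32, 1], [0, 0, 0, -0.005, -0.211, -0.32, 1]]]'

```text
time_s: 8.5
tool_pos: [0.4835, -0.0066, 0.1874]
orientation: [-1.87, 2.213, -0.39]
contact_force: [4.9, -4.4, -3.3]
gripper_width: 0.0109
finger_force: 45.0
```

```bash
sed -i 's/\.459,-\.001,\.103/.4615,-.0025,.104/' arc.py; python3 arc.py 30,34,38,42,46,50,54,58,62,66,70 20,20,20,20,20,18,16,14,12,10,8
```

```text
[ 4.9 -4.4 -3.3] 44.99703884124756
r 0.21685329511154794 lid deg est 25.34319209363174
now [ 0.4835 -0.0066  0.1874] phi 170.4 j [ 0.35  0.23 -0.56  2.25  0.6   0.43  2.28] w 0.0109 t 8.5
[ 0.003 -0.003 -0.001] [-0.001 -0.057 -0.042] len mm 18.0 deg 0.0
[ 0.003 -0.003 -0.001] [-0.001 -0.104 -0.079] len mm 33.0 deg 0.0
[ 0.003 -0.003 -0.001] [-0.001 -0.154 -0.113] len mm 48.0 deg 0.0
[ 0.003 -0.003 -0.001] [-0.001 -0.206 -0.143] len mm 63.0 deg 0.0
[ 0.003 -0.003 -0.001] [-0.001 -0.259 -0.17 ] len mm 77.0 deg 0.0
[-0.02  -0.003 -0.001] [-0.001 -0.314 -0.192] len mm 92.0 deg 2.0
[-0.042 -0.003 -0.001] [-0.001 -0.369 -0.211] len mm 106.0 deg 4.0
[-0.064 -0.003 -0.001] [-0.001 -0.426 -0.226] len mm 121.0 deg 6.0
[-0.086 -0.003 -0.001] [-0.001 -0.484 -0.237] len mm 135.0 deg 8.0
[-0.109 -0.003 -0.001] [-0.001 -0.542 -0.244] len mm 149.0 deg 10.0
[-0.131 -0.003 -0.001] [-0.001 -0.601 -0.246] len mm 162.0 deg 12.0
```

>>> drive_tool --rows '[[[0, 0, 0, 0, -0.03, -0.02, 1], [0, 0, 0, 0, -0.057, -0.042, 1], [0, 0, 0, 0, -0.104, -0.079, 1], [0, 0, 0, 0, -0.154, -0.113, 1], [0, 0, 0, 0, -0.206, -0.143, 1], [0, 0, 0, 0, -0.259, -0.17, 1], [-0.022, 0, 0, 0, -0.314, -0.192, 1], [-0.044, 0, 0, 0, -0.369, -0.211, 1], [-0.066, 0, 0, 0, -0.426, -0.226, 1], [-0.088, 0, 0, 0, -0.484, -0.237, 1], [-0.111, 0, 0, 0, -0.542, -0.244, 1], [-0.111, 0, 0, 0, -0.542, -0.244, 1]]]'

```text
time_s: 9.7
tool_pos: [0.5892, -0.0243, 0.2918]
orientation: [-1.956, 2.314, -0.201]
contact_force: [-8.4, -5.5, 17.7]
gripper_width: 0.0104
finger_force: 45.0
```

```bash
python3 arc.py 70,74,78,82,86,90,93 10,8,6,4,2,0,0
```

```text
[-8.4 -5.5 17.7] 45.004295110702515
r 0.21600312510168762 lid deg est 66.22068471032301
now [ 0.5892 -0.0243  0.2918] phi 170.4 j [ 0.45  0.36 -0.64  1.76  0.33  0.95  2.66] w 0.0104 t 9.7
[ 0.004 -0.004 -0.001] [-0.002 -0.057 -0.008] len mm 14.0 deg 0.0
[-0.019 -0.004 -0.001] [-0.002 -0.115 -0.017] len mm 29.0 deg 2.0
[-0.041 -0.004 -0.001] [-0.002 -0.173 -0.021] len mm 44.0 deg 4.0
[-0.063 -0.004 -0.001] [-0.002 -0.232 -0.022] len mm 58.0 deg 6.0
[-0.085 -0.004 -0.001] [-0.002 -0.29  -0.018] len mm 73.0 deg 8.0
[-0.107 -0.004 -0.001] [-0.002 -0.348 -0.01 ] len mm 87.0 deg 10.0
[-0.107 -0.004 -0.001] [-0.002 -0.393 -0.002] len mm 98.0 deg 10.0
```

Joint 7 is near its limit, so I'll let go (the hinge holds the lid), turn the wrist by a quarter and push the bar the rest of the way with closed fingers.

>>> drive_tool --rows '[[[0, 0, 0, 0, 0, -0.01, 0.9], [0, 0, 0, 0, 0, -0.01, 0.7], [0, 0, 0, 0, 0, -0.01, 0.65], [0, 0, 0, 0, 0, -0.01, 0.65], [0, 0, 0, 0, 0, -0.1, 0.65], [0, 0, 0, 0, 0, -0.2, 0.65], [0, 0, 0, 0, 0, -0.28, 0.65]]]'

```text
time_s: 10.4
tool_pos: [0.5765, -0.0195, 0.3595]
orientation: [-1.958, 2.309, -0.199]
contact_force: [-0.1, -0.4, -0.2]
gripper_width: 0.0307
finger_force: 0.0
```

Run:
```python
from h import *
print(robot.read_state()['contact_force'])
im=robot.get_image('scene');C=cloud(im);x,y,z=C[...,0],C[...,1],C[...,2]
m=(z>.2)&(x>.5)&(x<.72)&(abs(y+.02)<.12)
cv2.imwrite('pics/l1.png',im['img'][100:340,200:420].repeat(2,0).repeat(2,1))
plan(([.50,-.01,.36],80.5))
```

```text
[-0.12829983 -0.42321715 -0.23104597]
now [ 0.5777 -0.0191  0.3627] phi 170.6 j [ 0.51  0.28 -0.7   1.69  0.27  1.08  2.71] w 0.0307 t 10.45
[-0.086 -0.088 -0.996] [ 0.015  0.31  -0.043] len mm 78.0 deg 90.0
```

View pics/l1.png

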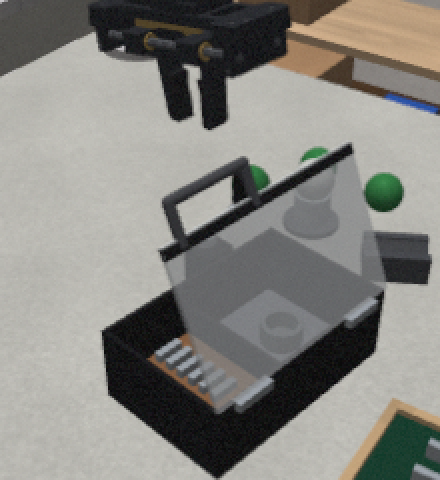

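The lid stands by itself at about 65°, with the bar free (crop about (205,195)).

```bash
python3 -c "
from h import *
plan(([.50,-.01,.36],88))"
```

```text
now [ 0.5777 -0.0191  0.3627] phi 170.6 j [ 0.51  0.28 -0.7   1.69  0.27  1.08  2.71] w 0.0307 t 10.45
[-0.092  0.078  0.915] [ 0.015  0.31  -0.043] len mm 78.0 deg 83.0
```

>>> drive_tool --rows '[[[-0.09, 0.08, 0.92, 0.015, 0.31, -0.04, 1], [-0.09, 0.08, 0.92, 0.015, 0.31, -0.04, 1], [-0.09, 0.08, 0.92, 0.015, 0.31, -0.04, 1], [-0.09, 0.08, 0.92, 0.015, 0.31, -0.04, 1], [-0.09, 0.08, 0.92, 0.015, 0.31, -0.04, 1], [-0.09, 0.08, 0.92, 0.015, 0.31, -0.04, 1], [-0.09, 0.08, 0.92, 0.015, 0.31, -0.04, 1], [-0.09, 0.08, 0.92, 0.015, 0.31, -0.04, 1], [-0.09, 0.08, 0.92, 0.015, 0.31, -0.04, 1], [-0.09, 0.08, 0.92, 0.015, 0.31, -0.04, 1], [-0.09, 0.08, 0.92, 0.015, 0.31, -0.04, 1]]]'

```text
time_s: 11.55
tool_pos: [0.4991, -0.011, 0.3546]
orientation: [-0.07, -3.136, 0.004]
contact_force: [0.9, 0.3, 0.4]
gripper_width: 0.0001
finger_force: 0.0
```

Run:
```python
from h import *
# bar when upright: hinge
ex=np.array([np.cos(np.radians(-9.5)),np.sin(np.radians(-9.5)),0]);H=np.array([.4615,-.0025,.104])+.215*ex
B=lambda a:H+.215*(-np.cos(np.radians(a))*ex+np.sin(np.radians(a))*np.array([0,0,1]))
print(H,B(66),B(90),robot.read_state()['contact_force'])
f=lambda a,g:(np.r_[(B(a)-ex*g)[:2],.295],80.5)
plan((np.r_[(B(66)-ex*.06)[:2],.295],80.5),f(66,.016),f(92,.016))
```

```text
[ 0.6735514  -0.03798524  0.104     ] [ 0.58730233 -0.02355209  0.30041227] [ 0.6735514  -0.03798524  0.319     ] [0.90015179 0.3056736  0.42955738]
now [ 0.4991 -0.011   0.3546] phi 87.4 j [ 0.4   0.21 -0.55  1.75  0.12  1.22  1.35] w 0.0001 t 11.55
[-0.002 -0.003  0.077] [-0.118 -0.005  0.238] len mm 66.0 deg 7.0
[-0.002 -0.003  0.077] [-0.292 -0.026  0.237] len mm 94.0 deg 7.0
[-0.002 -0.003  0.077] [-0.669 -0.072  0.235] len mm 178.0 deg 7.0
```

>>> drive_tool --rows '[[[0, 0, 0.077, -0.1, 0, 0.12, 1], [0, 0, 0.077, -0.12, 0, 0.238, 1], [0, 0, 0.077, -0.16, -0.01, 0.238, 1], [0, 0, 0.077, -0.22, -0.02, 0.238, 1], [0, 0, 0.077, -0.26, -0.024, 0.238, 1], [0, 0, 0.077, -0.3, -0.027, 0.238, 1], [0, 0, 0.077, -0.35, -0.033, 0.238, 1], [0, 0, 0.077, -0.4, -0.04, 0.238, 1], [0, 0, 0.077, -0.45, -0.046, 0.238, 1], [0, 0, 0.077, -0.5, -0.052, 0.238, 1], [0, 0, 0.077, -0.5, -0.052, 0.238, 1]]]'

```text
time_s: 12.65
tool_pos: [0.6242, -0.0297, 0.2954]
orientation: [-0.257, -3.128, 0.005]
contact_force: [-0.1, 0.7, 0.2]
gripper_width: 0.0005
finger_force: 0.0
```

Run:
```python
from h import *
ex=np.array([np.cos(np.radians(-9.5)),np.sin(np.radians(-9.5)),0]);H=np.array([.4615,-.0025,.104])+.215*ex
print(robot.read_state()['contact_force'])
for a in(88,90,93): plan((np.r_[(H-np.cos(np.radians(a))*.215*ex-ex*.015)[:2],.295],80.5))
im=robot.get_image('scene');C=cloud(im);p=C[(C[...,2]>.15)&(C[...,2]<.31)&(C[...,0]>.5)&(C[...,0]<.8)&(C[...,1]<.1)&(C[...,1]>-.13)]
q=(p-H)@ex; 
for lo in np.arange(.15,.31,.02):
    k=(p[:,2]>=lo)&(p[:,2]<lo+.02); print(lo.round(2),k.sum(),np.median(q[k]).round(4) if k.any() else '')
```

```text
[-0.09665245  0.71858383  0.19730401]
now [ 0.6242 -0.0297  0.2954] phi 80.6 j [ 0.31  0.49 -0.48  1.52  0.24  1.19  1.19] w 0.0005 t 12.65
[-0.002 -0.002  0.001] [-0.11  -0.     0.001] len mm 28.0 deg 0.0
now [ 0.6242 -0.0297  0.2954] phi 80.6 j [ 0.31  0.49 -0.48  1.52  0.24  1.19  1.19] w 0.0005 t 12.65
[-0.002 -0.002  0.001] [-0.14  -0.     0.001] len mm 35.0 deg 0.0
now [ 0.6242 -0.0297  0.2954] phi 80.6 j [ 0.31  0.49 -0.48  1.52  0.24  1.19  1.19] w 0.0005 t 12.65
[-0.002 -0.002  0.001] [-0.185 -0.     0.001] len mm 46.0 deg 0.0
0.15 615 -0.0059
0.17 629 -0.009
0.19 649 -0.012
0.21 674 -0.0151
0.23 712 -0.0182
0.25 701 -0.0214
0.27 644 -0.0239
0.29 164 -0.0278
```

>>> drive_tool --rows '[[[0, 0, 0, -0.04, 0, 0, 1], [0, 0, 0, -0.08, 0, 0, 1], [0, 0, 0, -0.115, 0, 0, 1], [0, 0, 0, -0.14, 0, 0, 1], [0, 0, 0, -0.14, 0, 0, 1], [0, 0, 0, -0.14, 0, 0, 1]]]'

```text
time_s: 13.3
tool_pos: [0.6578, -0.0357, 0.2943]
orientation: [-0.259, -3.127, 0.006]
contact_force: [0.6, 0.7, -0.7]
gripper_width: -0.0
finger_force: 0.0
```

```bash
cat > lid.py <<'E'
from h import *
ex=np.array([np.cos(np.radians(-9.5)),np.sin(np.radians(-9.5)),0]);H=np.array([.4615,-.0025,.104])+.215*ex
im=robot.get_image('scene');C=cloud(im);p=C[(C[...,2]>.13)&(C[...,2]<.275)&(C[...,0]>.58)&(C[...,0]<.76)&(C[...,1]<.14)&(C[...,1]>-.15)]
q=(p-H)@ex; k=abs(q-np.median(q))<.03; c=np.polyfit(p[k,2],q[k],1); print('lid deg',90+np.degrees(np.arctan(c[0])),k.sum(),'q at z.2',np.polyval(c,.2))
E
python3 lid.py; python3 -c "
from h import *
plan()"
```

```text
lid deg 90.36656183288254 4516 q at z.2 0.003426053996963099
now [ 0.6576 -0.0357  0.2944] phi 80.5 j [ 0.29  0.55 -0.47  1.43  0.26  1.23  1.2 ] w 0.0002 t 13.35
```

>>> drive_tool --rows '[[[0, 0, 0, -0.012, 0, 0, 1], [0, 0, 0, -0.016, 0, 0, 1], [0, 0, 0, -0.016, 0, 0, 1], [0, 0, 0, 0.1, 0, 0, 1], [0, 0, 0, 0.3, 0, 0, 0.8], [0, 0, 0, 0.5, 0, 0, 0.4], [0, 0, 0, 0.66, 0, 0, 0], [0, 0, 0, 0.66, 0.2, 0, 0], [0, 0, 0, 0.66, 0.4, 0, 0], [0, 0, 0, 0.66, 0.6, 0, 0], [0, 0, 0, 0.66, 0.6, 0, 0]]]'

```text
time_s: 14.45
tool_pos: [0.519, 0.1478, 0.2956]
orientation: [-0.242, -3.129, -0.003]
contact_force: [0.3, -0.4, -0.5]
gripper_width: 0.0545
finger_force: 0.0
```

```bash
python3 lid.py; python3 -c "
from h import *
plan(([.498,.361,.17],80.5),([.498,.361,.066],80.5))"
```

```text
lid deg 91.05211171904912 4434 q at z.2 0.004511256472469355
now [0.5192 0.1436 0.2951] phi 80.9 j [ 0.12  0.35 -0.6   1.74  0.22  1.12  0.87] w 0.0584 t 14.5
[-0.001 -0.002  0.005] [0.219 0.846 0.5  ] len mm 252.0 deg 0.0
[-0.001 -0.002  0.005] [0.218 0.847 0.916] len mm 317.0 deg 0.0
```

>>> drive_tool --rows '[[[0, 0, 0, 0.05, 0.17, 0, 0], [0, 0, 0, 0.1, 0.35, 0.1, 0], [0, 0, 0, 0.14, 0.53, 0.2, 0], [0, 0, 0, 0.18, 0.7, 0.3, 0], [0, 0, 0, 0.22, 0.847, 0.4, 0], [0, 0, 0, 0.22, 0.847, 0.48, 0], [0, 0, 0, 0.22, 0.847, 0.48, 0], [0, 0, 0, 0.22, 0.847, 0.48, 0], [0, 0, 0, 0.22, 0.847, 0.48, 0]]]'

```text
time_s: 15.4
tool_pos: [0.5011, 0.3556, 0.1756]
orientation: [-0.263, -3.128, 0.005]
contact_force: [0.6, -0.8, 0.1]
gripper_width: 0.0877
finger_force: 0.0
```

```bash
python3 -c "
from h import *
plan(([.498,.361,.17],80.5),([.498,.361,.066],80.5))"
```

```text
now [0.5011 0.3556 0.1756] phi 80.4 j [-0.29  0.62 -0.57  1.66  0.39  0.98  0.41] w 0.0877 t 15.4
[-0.002 -0.001 -0.001] [0.016 0.019 0.022] len mm 8.0 deg 0.0
[-0.002 -0.001 -0.001] [0.015 0.021 0.438] len mm 110.0 deg 0.0
```

>>> drive_tool --rows '[[[0, 0, 0, 0.015, 0.02, 0.05, 0], [0, 0, 0, 0.015, 0.02, 0.15, 0], [0, 0, 0, 0.015, 0.02, 0.25, 0], [0, 0, 0, 0.015, 0.02, 0.34, 0], [0, 0, 0, 0.015, 0.02, 0.4, 0], [0, 0, 0, 0.015, 0.02, 0.438, 0], [0, 0, 0, 0.015, 0.02, 0.438, 0], [0, 0, 0, 0.015, 0.02, 0.438, 1], [0, 0, 0, 0.015, 0.02, 0.438, 1], [0, 0, 0, 0.015, 0.02, 0.438, 1], [0, 0, 0, 0.015, 0.02, 0.438, 1], [0, 0, 0, 0.015, 0.02, 0.438, 1]]]' --newtons 25

```text
time_s: 16.6
tool_pos: [0.4962, 0.3617, 0.0652]
orientation: [-0.259, -3.127, 0.007]
contact_force: [0.1, -2.9, 5.4]
gripper_width: 0.0586
finger_force: 25.0
```

```bash
python3 -c "
from h import *
s=robot.read_state();print(s['contact_force'],s['finger_force']);plan()"
```

```text
[ 0.13022973 -2.94143802  5.4408026 ] 24.98861588537693
now [0.4962 0.3617 0.0652] phi 80.5 j [-0.35  0.76 -0.5   1.71  0.48  0.8   0.32] w 0.0586 t 16.6
```

>>> drive_tool --rows '[[[0, 0, 0, 0, 0, -0.03, 1], [0, 0, 0, 0, 0, -0.08, 1], [0, 0, 0, 0, 0, -0.16, 1], [0, 0, 0, 0, 0, -0.28, 1], [0, 0, 0, 0, 0, -0.4, 1], [0, 0, 0, 0, 0, -0.55, 1], [0, 0, 0, 0, 0, -0.7, 1], [0, 0, 0, 0, 0, -0.75, 1], [0, 0, 0, 0, 0, -0.75, 1]]]'

```text
time_s: 17.5
tool_pos: [0.4974, 0.3636, 0.2539]
orientation: [-0.258, -3.129, 0.002]
contact_force: [0.2, 0.1, -4.1]
gripper_width: 0.0588
finger_force: 25.0
```

```bash
python3 - <<'E'
from h import *
import pickle
T=robot.get_image('top');S=robot.get_image('scene'); pickle.dump((T,S),open('c.pkl','wb'))
p=robot.read_state()['tool_pos'];print(p,robot.read_state()['contact_force'])
for n,im in(('T',T),('S',S)):
    C=cloud(im);x,y,z=C[...,0],C[...,1],C[...,2]
    m=(abs(x-.597)<.05)&(abs(y-.108)<.05)&(z>.028)&(z<.045); P=C[m]; print(n,'cup',len(P),cv2.minEnclosingCircle(P[:,:2].astype(np.float32)),np.median(P[:,2]))
    g=im['img'].astype(int); b=(abs(x-p[0])<.05)&(abs(y-p[1])<.05)&(abs(z-p[2]-.011)<.04)&(g.min(-1)>75)&(np.ptp(g,axis=-1)<30)
    Q=C[b]; print(' ball',len(Q), (sphere(Q) if len(Q)>20 else ''), Q.mean(0) if len(Q) else '')
a=T['img'][170:290,180:320];b=S['img'][60:220,250:437]
cv2.imwrite('pics/k.png',np.hstack([cv2.resize(a,(400,343)),cv2.resize(b,(400,343))]))
E
python3 lid.py
```

```text
[0.49613262 0.36195767 0.25043533] [ 0.23146291 -0.87110138 -4.71577178]
T cup 161 ((0.5999118089675903, 0.11108220368623734), 0.026832427829504013) 0.03537882625740913
 ball 37 (array([0.51093216, 0.35851326, 0.26998695]), np.float64(0.017091968480801405)) [0.52294289 0.35212531 0.27654531]
S cup 0 ((0.0, 0.0), 0.0) nan
 ball 335 (array([0.49717022, 0.36215108, 0.26232898]), np.float64(0.03235965848241963)) [0.51204399 0.34710885 0.27321002]
lid deg 91.03112469644516 4460 q at z.2 0.004500613053385425
  return _methods._mean(a, axis=axis, dtype=dtype,
  ret = ret.dtype.type(ret / rcount)
```

View pics/k.png

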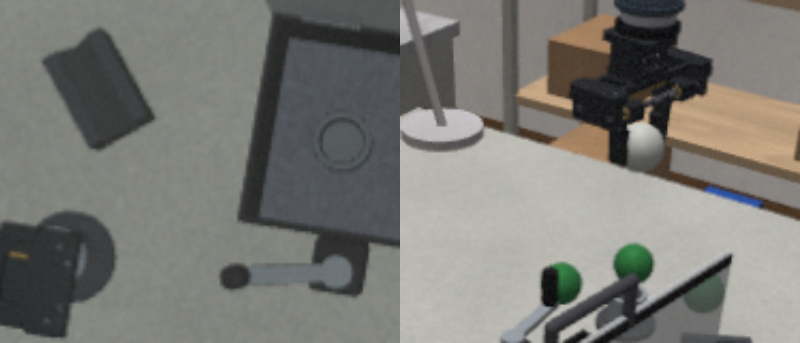

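The ball is held (crop right (643,148)). The cup is open to view at crop left (342,138), the lever is aside, and the lid stands at 91°.

Run:
```python
from h import *
import pickle
T,S=pickle.load(open('c.pkl','rb')); print(onz(T,299.7,218.3,.036),'S pix of cup',proj(S,[.600,.110,.036]))
plan(([.600,.110,.25],80.5),([.600,.110,.13],80.5))
```

```text
[0.60021512 0.10940109 0.036     ] S pix of cup [339.40807654 260.50543718]
now [0.4959 0.3617 0.2498] phi 80.6 j [-0.28  0.54 -0.61  1.59  0.33  1.12  0.44] w 0.0589 t 17.65
[-0.004 -0.004  0.001] [-0.576 -0.925  0.002] len mm 272.0 deg 1.0
[-0.004 -0.004  0.001] [-0.579 -0.922  0.482] len mm 298.0 deg 1.0
```

>>> drive_tool --rows '[[[0, 0, 0, -0.04, -0.06, 0, 1], [0, 0, 0, -0.1, -0.16, 0, 1], [0, 0, 0, -0.17, -0.27, 0, 1], [0, 0, 0, -0.24, -0.38, 0, 1], [0, 0, 0, -0.31, -0.49, 0, 1], [0, 0, 0, -0.38, -0.6, 0, 1], [0, 0, 0, -0.45, -0.72, 0, 1], [0, 0, 0, -0.51, -0.82, 0, 1], [0, 0, 0, -0.55, -0.88, 0, 1], [0, 0, 0, -0.577, -0.924, 0, 1], [0, 0, 0, -0.577, -0.924, 0, 1], [0, 0, 0, -0.577, -0.924, 0, 1]]]'

```text
time_s: 18.85
tool_pos: [0.6006, 0.1119, 0.2519]
orientation: [-0.257, -3.125, 0.005]
contact_force: [0.9, -0.0, -4.7]
gripper_width: 0.0594
finger_force: 25.0
```

```bash
python3 lid.py
python3 - <<'E'
from h import *
print(robot.read_state()['contact_force'])
plan(([.600,.110,.12],80.5),([.600,.110,.052],80.5))
E
```

```text
lid deg 91.02350188055307 4442 q at z.2 0.004510257409334582
[-0.19687089  0.54745682 -4.14089991]
now [0.6004 0.1127 0.2521] phi 80.7 j [ 0.14  0.52 -0.56  1.6   0.3   1.11  0.91] w 0.0588 t 18.9
[-0.002 -0.003  0.002] [-0.003 -0.009  0.528] len mm 132.0 deg 0.0
[-0.002 -0.003  0.002] [-0.004 -0.008  0.8  ] len mm 200.0 deg 0.0
```

>>> drive_tool --rows '[[[0, 0, 0, -0.003, -0.008, 0.05, 1], [0, 0, 0, -0.003, -0.008, 0.13, 1], [0, 0, 0, -0.003, -0.008, 0.23, 1], [0, 0, 0, -0.003, -0.008, 0.33, 1], [0, 0, 0, -0.003, -0.008, 0.43, 1], [0, 0, 0, -0.003, -0.008, 0.53, 1], [0, 0, 0, -0.003, -0.008, 0.61, 1], [0, 0, 0, -0.003, -0.008, 0.68, 1], [0, 0, 0, -0.003, -0.008, 0.74, 1], [0, 0, 0, -0.003, -0.008, 0.77, 1], [0, 0, 0, -0.003, -0.008, 0.77, 1], [0, 0, 0, -0.003, -0.008, 0.77, 1]]]'

```text
time_s: 20.1
tool_pos: [0.6012, 0.1088, 0.0605]
orientation: [-0.258, -3.127, 0.005]
contact_force: [0.9, 0.5, -4.5]
gripper_width: 0.059
finger_force: 25.0
```

Run:
```python
from h import *
print(robot.read_state()['contact_force'])
plan(([.600,.110,.0465],80.5))
```

```text
[ 0.85714369  0.54305904 -4.54964   ]
now [0.6012 0.1088 0.0605] phi 80.6 j [ 0.07  0.76 -0.46  1.73  0.45  0.77  0.79] w 0.059 t 20.1
[-0.002 -0.002  0.001] [0.005 0.004 0.056] len mm 14.0 deg 0.0
```

Lower the last 14 mm slowly and watch the force.

>>> drive_tool --rows '[[[0, 0, 0, 0.004, 0.003, 0.012, 1], [0, 0, 0, 0.004, 0.003, 0.024, 1], [0, 0, 0, 0.004, 0.003, 0.034, 1], [0, 0, 0, 0.004, 0.003, 0.042, 1], [0, 0, 0, 0.004, 0.003, 0.048, 1], [0, 0, 0, 0.004, 0.003, 0.048, 1], [0, 0, 0, 0.004, 0.003, 0.048, 1]]]'

```text
time_s: 20.8
tool_pos: [0.5998, 0.1095, 0.0481]
orientation: [-0.258, -3.126, 0.006]
contact_force: [-0.1, -0.1, -3.0]
gripper_width: 0.0589
finger_force: 25.0
```

>>> drive_tool --rows '[[[0, 0, 0, 0, 0, 0.003, 1], [0, 0, 0, 0, 0, 0.006, 1], [0, 0, 0, 0, 0, 0.006, 1], [0, 0, 0, 0, 0, 0.006, 1]]]'

```text
time_s: 21.2
tool_pos: [0.5999, 0.1097, 0.0475]
orientation: [-0.258, -3.127, 0.006]
contact_force: [-3.2, -0.6, 8.1]
gripper_width: 0.0589
finger_force: 25.0
```

Contact at about +8 N: the ball sits on the rim. Release it gently and withdraw straight up.

>>> drive_tool --rows '[[[0, 0, 0, 0, 0, 0, 0.3], [0, 0, 0, 0, 0, 0, 0.3], [0, 0, 0, 0, 0, 0, 0.2], [0, 0, 0, 0, 0, 0, 0.14], [0, 0, 0, 0, 0, 0, 0.14], [0, 0, 0, 0, 0, 0, 0.14], [0, 0, 0, 0, 0, -0.05, 0.14], [0, 0, 0, 0, 0, -0.15, 0.14], [0, 0, 0, 0, 0, -0.28, 0.14], [0, 0, 0, 0, 0, -0.45, 0.14], [0, 0, 0, 0, 0, -0.6, 0.14], [0, 0, 0, 0, 0, -0.6, 0.14]]]' --newtons 5

```text
time_s: 22.4
tool_pos: [0.6037, 0.1112, 0.203]
orientation: [0.258, 3.126, -0.001]
contact_force: [-0.1, 0.7, -0.1]
gripper_width: 0.0761
finger_force: 0.0
```

```bash
python3 -c "
from h import *
print(robot.read_state()['contact_force']);plan(([.48,.09,.28],80.5))"
```

```text
[-0.10659249  0.70682944 -0.14148245]
now [0.6037 0.1112 0.203 ] phi 80.6 j [ 0.13  0.57 -0.55  1.65  0.34  1.01  0.88] w 0.0761 t 22.4
[-0.     0.003  0.001] [ 0.473 -0.165 -0.31 ] len mm 147.0 deg 0.0
```

>>> drive_tool --rows '[[[0, 0, 0, 0, 0, -0.15, 0.14], [0, 0, 0, 0.1, -0.03, -0.3, 0.14], [0, 0, 0, 0.3, -0.1, -0.31, 0.14], [0, 0, 0, 0.5, -0.2, -0.31, 0.14], [0, 0, 0, 0.7, -0.3, -0.31, 0.14], [0, 0, 0, 0.7, -0.3, -0.31, 0.14], [0, 0, 0, 0.7, -0.3, -0.31, 0.14]]]'

```text
time_s: 23.1
tool_pos: [0.4138, 0.0637, 0.2751]
orientation: [-0.26, -3.126, 0.01]
contact_force: [0.6, 0.2, 0.2]
gripper_width: 0.076
finger_force: 0.0
```

```bash
python3 lid.py
python3 - <<'E'
from h import *
T=robot.get_image('top');S=robot.get_image('scene'); C=cloud(T);x,y,z=C[...,0],C[...,1],C[...,2]
b=C[(abs(x-.6)<.04)&(abs(y-.11)<.04)&(z>.055)&(z<.1)]; print('ball',len(b),sphere(b) if len(b)>20 else '')
a=T['img'][150:310,180:400];c=S['img'][120:340,230:430]
cv2.imwrite('pics/f.png',np.hstack([cv2.resize(a,(440,320)),cv2.resize(c,(350,320))]))
E
```

```text
lid deg 91.03036439910305 4452 q at z.2 0.004502870427667523
ball 449 (array([0.59979925, 0.11099329, 0.06008628]), np.float64(0.02868203509982892))
```

View pics/f.png

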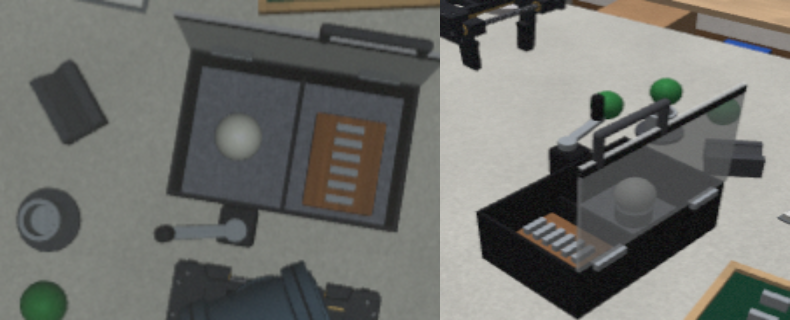

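The ball rests in the cup (238,137), the lid is upright at 91°, the lever is aside at (165,233), and the robot touches nothing.

```bash
python3 -c "
from bench import robot
print(robot.finish_job())"
```

```text
the job is handed in; nothing more can be done
None
```

The job is handed in at about 23 s: the white ball rests in the cup, the lid stands by itself at about 91°, the lever is aside, and I never touched the cylinder, V-block or mouse.

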